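# Snap the clips of the watch-parts box shut

### The arm

A 6-joint arm with a two-finger parallel gripper is mounted at the origin on the work surface. World frame = base frame: x ahead of the robot, y to its left, z up, the work surface at z = 0. Lengths are in m, angles in rad, forces in N, time in s.
With the tool pointing down it reaches from about 0.375 to 0.9 m from the base axis. Payload 3.1 kg.
Tool frame: the origin (TCP) lies between the finger pads; the fingertips stand 11 mm ahead of it and the grasp point (between the pads) lies 8 mm behind it; z points along the fingers, y is the line along which they close (so a half turn about z gives the same grasp; the last joint's range is limited). The gripper opens to 87 mm and grips with 3 to 60 N. Pads are 19 mm wide; open, the fingers measure 117 mm over their backs; the gripper's body (75 mm by 190 mm) begins 51 mm behind the grasp point.
Start: joints at [-1.419, 0.527, 1.433, -0, 1.181, -0.178], TCP at [0.202, -0.591, 0.234] pointing down, gripper open.
Joint ranges: [-3.08, 3.08], [-0.75, 2.2], [0.22, 2.44], [-1.43, 4.57], [0, 2.65], [-2.85, 2.85]. Speed limits (rad/s): [2.79, 2.79, 3.14, 3.14, 3.14, 3.14].

### API

Orientations are given as a unit quaternion [w, x, y, z].
In Python, from cell import env gives the robot as it stands. The module is installed in compiled form; this text tells all that it offers. Calls block until the motion is done:
- env.reach(position, orientation): joint-space move of the TCP to a pose.
- env.move_linear(position, frame=None, speed=0.15, contact_N=None): straight line of the TCP; frame=None keeps the orientation; speed is the mean speed in m/s. With contact_N (N) it stops when the force on the tool has changed by that much, and returns True; else False.
- env.set_joints(angles): joint-space move.
- env.gripper_open() and env.grasp(grasp_force=None): open the fingers fully, or close them until they stop; grasp_force is the grip in N (None keeps the last).
- env.hold(seconds).
- env.inverse_kinematics(position, orientation): joint angles nearest the present ones, or None.
- env.camera(name): name is "scene" or "top" or "wrist"; returns (picture, depth): 480x640x3 uint8, red, green, blue; 480x640 float32, m along the optical axis (not along the pixel's ray), 0 where there is no reading.
- env.calibration(name): a dict with "fovy" (degrees; the focal length in pixels is half the picture's height over the tangent of half this angle, whatever the lens; pixels are square), "cx", "cy" (the principal point, pixels), "view" (4x4, takes a point from world to camera coordinates). Camera axes: x right, y up, looking along -z (the intrinsics and any distortion apply to the point x, -y, -z); pixel columns grow to the right and rows downward; lengths in m; the calibration is good to about 2 mm. The wrist camera is an equidistant fisheye: a pixel r from the principal point sees the ray r / f radians off the axis. A picture is of the moment at which its call begins: read the wrist's pose just before it. calibration takes no time and is no camera call; for the wrist camera it gives the pose at the moment of the call.
A pose or a line that the arm cannot do raises env.MotionError and nothing moves.
- env.close_job(): hands the job in; it is judged then, once.
Trained networks look in the newest picture that a camera, given by its name, has taken for a name from the list of things; names that differ only in an ending like _2 or _b are one class to them, and where a whole thing is asked for, a point or a joint stands for the part that bears it (a point fixed in the world has none). Each returns a list of dicts, best first, with "p" (0 to 1); they miss things now and then, are a little off and sometimes report something else, mostly with a low value. They report only what shows in the picture. A call takes as long as a camera call. They do not tell look-alikes from the thing itself.
- env.search_frame(camera, name): "point" ([row, column] as shares, 0 to 1, of the picture: columns of its width, rows of its height, amid what is visible of it).
- env.regions_of(camera, name): "region" (480x640 bool, what is visible of it) and "point" ([row, column] as shares, 0 to 1, of the picture: columns of its width, rows of its height, amid what is visible of it).
- env.spot_point(camera, name): "point" ([row, column] as shares, 0 to 1, of the picture: columns of its width, rows of its height: a listed point, or the origin of a listed thing).
Readings, each from a call of its own:
- env.read_t(): time.
- env.read_joints(): joint angles.
- env.read_qvel(): joint speeds.
- env.read_tau(): joint torques, N m.
- env.read_tool_pos(): TCP position.
- env.read_ee_rot(): TCP orientation.
- env.read_ft_force(): force on the tool from outside, world axes, zero at the start.
- env.read_wrist_torque(): the same for the moment, N m.
- env.read_gripper_width(): finger opening in m.
- env.read_finger_force(): force on a finger pad.
Only numpy, scipy, OpenCV 4.12 (cv2) and the standard library are available. Lean on these libraries where they do the work, as an engineer would, in place of code of your own. Each camera call takes 0.05 s, during which the arm holds its last target. There are 200 camera calls.

### The job

The lid of the clear watch-parts box is on, but its four side clips still stick out. Flip all four clips down until each has snapped home flat against the side of the box. Do not shove the box more than a few centimetres, and leave the other things on the bench where they are.

Things in the scene. Friction and masses are not known exactly. Their poses are not given: they have to be found in the camera images.
- parts_box: Clear plastic box full of watch parts, white-rimmed lid on, loose on rubber feet on a green mat; about 1.6 kg, slides at a sideways push of about 7 to 14 N. Tub 100 x 140 mm (x, y), lid 110 x 150 mm, its top 70 mm above the underside. Origin: centre of the underside; z up, y along the long side. A white clip at the middle of each side, hinged at the lid's edge 60 mm above the underside
- clip_back (a joint): Hinge of the +x side's clip, its line 58.5 mm from the box centre: 0 = shut, hanging down flat; 1.57 = straight out, level; larger = raised. Starts 1.2 to 1.9. It turns easily but springs back out if not snapped: from 0.4 to 0.15 it needs a push of 3 to 5 N at the lip; below 0.1 it pulls itself to 0 and stays
- clip_front (a joint): The same for the clip on the box's -x side, hinge line 58.5 mm from the box centre
- clip_left (a joint): The same for the clip on the box's +y side, hinge line 78.5 mm from the box centre
- clip_right (a joint): The same for the clip on the box's -y side, hinge line 78.5 mm from the box centre
- lip_back (a point): Middle of the free edge of the +x side's clip; moves with it. The clip is a flap 48 mm wide, 3 mm thick, 33 mm long from hinge to edge; its last 6 mm flare outward as a thumb lip that stands 6 mm out from the hinge line when shut
- lip_front (a point): The same for the clip on the -x side
- lip_left (a point): The same for the clip on the +y side
- lip_right (a point): The same for the clip on the -y side
- loupe: Black eye loupe standing near a corner of the box, 38 mm across, 32 mm high; origin under its centre. Leave alone
- cell_dish: Round aluminium dish with button cells, 76 mm across, 16 mm high, near a corner of the box; origin under its centre. Leave alone
- movement_holder: Small aluminium screw clamp holding a watch movement, about 95 x 36 mm, 28 mm high, near a corner of the box; origin under its body. Leave alone
- tweezers: Steel tweezers lying near a corner of the box, 135 mm long along x, 10 mm high; origin near the middle. Leave alone
- driver_stand: Round brass stand with seven watchmaker's screwdrivers, 96 mm across, 130 mm high, at the left of the bench; origin under its centre. Leave alone
- multimeter: Multimeter lying on its back at the right of the bench, 150 x 78 mm, 42 mm high; origin under its centre. Leave alone
- oil_jar: Small amber glass jar at the left of the bench, 52 mm across, 62 mm high; origin under its centre. Leave alone
- screw_tray: Clear tray with six compartments of small screws at the right of the bench, 90 x 130 mm, 22 mm high; origin under its centre. Leave alone
Not all that is in view belongs to the job. Of the things that look like the parts_box, the larger one is meant.

How it is judged:
At the end, for the whole second after the job is handed in: All four clips are snapped shut (each within 0.1 rad of hanging straight down) and stay so by themselves; the box stands flat and still on the mat, within 50 mm of where it began (value of joint each of clip_back, clip_front, clip_left, clip_right below 0.1 rad and distance of parts_box from where it was at the start of the episode below 0.05 m and angle between parts_box's own z axis and vertical below 0.05 rad and linear speed of parts_box below 0.01 m/s); the robot touches nothing.
It fails at once if the box is shoved more than 50 mm (distance of parts_box from where it was at the start of the episode above 0.05 m).
It fails at once if the box is tipped up (angle between parts_box's own z axis and vertical above 0.2 rad).
It fails at once if another thing on the bench is pushed more than 30 mm or knocked over (distance of any of loupe, cell_dish, movement_holder, tweezers, driver_stand, multimeter, oil_jar, screw_tray from where it was at the start of the episode above 0.03 m or angle between any of loupe, driver_stand, oil_jar's own z axis and vertical above 0.5 rad).
It also fails if it takes over 54 s, if anything falls off the work surface, if the arm or the gripper's body presses on something with over 40 N, if the wrist force passes 120 N, or if a joint passes its speed limit or range.

## Working session

There is one attempt and no reset: what is moved stays moved. The work goes in short steps, each a Python script; the robot and the scene stay as the last script left them, time stands still between calls to the robot, and variables do not carry over. Pictures are saved under pics/ and viewed, at most 10 in all, crops included, and the job is handed in when it is done.

```bash
mkdir -p pics; cat > h.py <<'E'
import numpy as np, cv2
from cell import env
def K(name):
    c=env.calibration(name); f=240/np.tan(np.radians(c["fovy"])/2); return f,c["cx"],c["cy"],np.array(c["view"])
def cloud(name,d,cal=None):
    # world points per pixel for pinhole cams
    f,cx,cy,V=cal or K(name); v,u=np.mgrid[0:480,0:640]
    p=np.stack([(u-cx)/f*d,-(v-cy)/f*d,-d,np.ones_like(d)],-1)
    return (p@np.linalg.inv(V).T)[...,:3]
def proj(name,P):
    f,cx,cy,V=K(name); q=V@np.r_[P,1]; return cx+f*q[0]/-q[2], cy+f*q[1]/q[2]
E
python3 - <<'E'
from h import *
ims=[]
for n in("top","scene"):
    im,d=env.camera(n); cv2.imwrite(f"pics/{n}.png",im[...,::-1]); np.save(n+".npy",d)
    print(n,{k:v if k!="view" else np.round(v,3).tolist() for k,v in env.calibration(n).items()})
    C=cloud(n,d)
    for o in["parts_box","lip_back","lip_front","lip_left","lip_right","loupe","cell_dish","movement_holder","tweezers"]:
        for r in env.spot_point(n,o)[:3]:
            v,u=r["point"][0]*480,r["point"][1]*640
            print(o,round(r["p"],2),int(u),int(v),np.round(C[min(int(v),479),min(int(u),639)],3))
print(env.read_t())
E
```

```text
top {'fovy': 56.12991332990664, 'cx': 313.32941050874143, 'cy': 235.07794309541674, 'view': [[0.01, -1.0, -0.011, 0.01], [0.996, 0.009, 0.087, -0.558], [-0.087, -0.012, 0.996, -1.153], [0.0, 0.0, 0.0, 1.0]]}
parts_box 0.84 201 202 [0.639 0.305 0.054]
parts_box 0.81 295 231 [0.564 0.061 0.071]
lip_back 0.67 249 185 [0.686 0.184 0.042]
lip_back 0.63 296 201 [0.642 0.06  0.058]
lip_back 0.39 212 190 [0.671 0.278 0.051]
lip_front 0.48 290 268 [0.471 0.072 0.064]
lip_front 0.37 181 206 [0.629 0.358 0.049]
lip_left 0.68 247 228 [0.578 0.193 0.003]
lip_right 0.79 336 234 [ 0.558 -0.043  0.067]
lip_right 0.53 202 221 [0.592 0.306 0.032]
loupe 0.53 251 184 [0.691 0.18  0.033]
loupe 0.24 346 287 [ 0.423 -0.072  0.002]
cell_dish 0.7 299 199 [0.648 0.052 0.056]
cell_dish 0.62 350 198 [ 0.659 -0.081  0.015]
movement_holder 0.7 240 276 [0.45  0.205 0.024]
movement_holder 0.6 298 199 [0.649 0.055 0.053]
tweezers 0.71 348 287 [ 0.424 -0.077  0.011]
scene {'fovy': 49.97974041622499, 'cx': 312.50497923951497, 'cy': 246.36030349092772, 'view': [[0.28, 0.96, 0.007, -0.153], [-0.521, 0.146, 0.841, 0.234], [0.806, -0.239, 0.541, -1.667], [0.0, 0.0, 0.0, 1.0]]}
parts_box 0.88 340 269 [0.61  0.046 0.031]
parts_box 0.78 456 268 [0.692 0.293 0.041]
lip_back 0.78 354 267 [0.645 0.066 0.056]
lip_back 0.51 441 271 [0.655 0.28  0.011]
lip_back 0.21 387 234 [0.466 0.225 0.01 ]
lip_front 0.47 332 226 [0.474 0.07  0.063]
lip_left 0.75 387 235 [0.473 0.222 0.011]
lip_left 0.6 476 274 [0.707 0.338 0.026]
lip_right 0.71 291 251 [ 0.468 -0.033  0.004]
loupe 0.72 410 291 [0.708 0.175 0.014]
cell_dish 0.55 292 306 [ 0.694 -0.088  0.019]
cell_dish 0.37 101 290 [ 0.553 -0.469  0.036]
movement_holder 0.68 377 233 [0.453 0.202 0.009]
1.0
```

```bash
python3 - <<'E'
from h import *
im=cv2.imread("pics/top.png"); c=im[150:320,150:390]; cv2.imwrite("pics/topc.png",cv2.resize(c,None,fx=3.3,fy=3.3,interpolation=2))
d=np.load("top.npy"); C=cloud("top",d)
# height map over box region
from numpy import *
P=C.reshape(-1,3); m=(P[:,0]>.4)&(P[:,0]<.72)&(P[:,1]>-.12)&(P[:,1]<.24)
H=zeros((32,36)); 
for x,y,z in P[m]:
    i,j=int((.72-x)/.01),int((.24-y)/.01); H[min(i,31),min(j,35)]=max(H[min(i,31),min(j,35)],z)
print("rows x from .72 down, cols y from .24 down (mm)")
for i,r in enumerate(H): print(f"{.715-.01*i:.3f}"," ".join("%3d"%(1000*v) for v in r))
E
```

```text
Traceback (most recent call last):
numpy.exceptions.AxisError: axis 31 is out of bounds for array of dimension 0
```

View pics/topc.png

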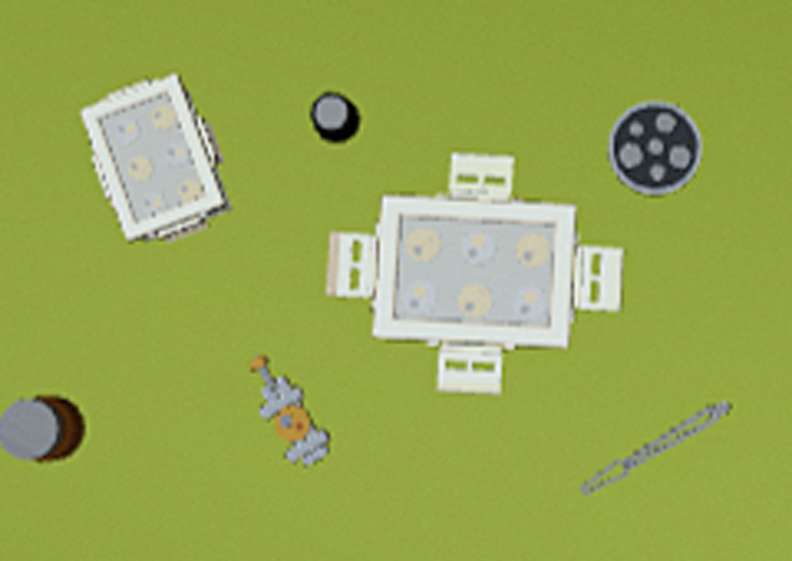

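View pics/scene.png

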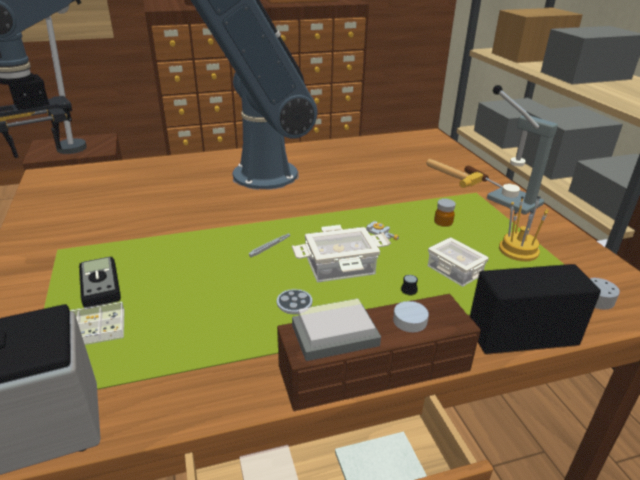

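The larger box, with four clips out, is at crop (475,270), which is full-picture (294,232). The look-alike at crop (155,155), full-picture (197,197), is smaller and its clips look shut, so the first is meant. The loupe is at crop (335,117), the dish at (655,148), the holder at (290,420) and the tweezers at (655,450). The scene view agrees: the target is at (340,250).

```bash
python3 - <<'E'
from h import *
for n in("top","scene"):
    C=cloud(n,np.load(n+".npy")); P=C.reshape(-1,3)
    P=P[(abs(P[:,0]-.565)<.14)&(abs(P[:,1]-.066)<.15)]
    print(n,"mat z",np.round(np.median(P[P[:,2]<.012,2]),4))
    L=P[(P[:,2]>.062)&(P[:,2]<.085)]
    g=np.zeros((280,300),np.uint8)
    for x,y,z in L: cv2.circle(g,(int((y+.084)*1000),int((x-.425)*1000)),2,255,-1)
    g=cv2.morphologyEx(g,cv2.MORPH_OPEN,np.ones((70,70),np.uint8))
    c=max(cv2.findContours(g,0,1)[0],key=cv2.contourArea); (a,b),s,ang=cv2.minAreaRect(c)
    print("centre",b/1000+.425,a/1000-.084,"size",s,ang,"top z",np.median(L[:,2]))
    # clip heights along box axes
    for o,(dx,dy) in dict(back=(1,0),front=(-1,0),left=(0,1),right=(0,-1)).items():
        t=np.radians(ang if ang<45 else ang-90); x0=np.array([b/1000+.425,a/1000-.084])
        # image axes: col=y,row=x ; rect angle t turns col axis towards row axis
        ey=np.array([np.sin(t),np.cos(t)]); ex=np.array([ey[1],-ey[0]])
        q=P[:,:2]-x0; u=q@(ex*dx+ey*dy); w=q@(ex*dy+ey*dx)
        h=58.5e-3 if dx else 78.5e-3
        print(o,[(int(k*1000),round(float(np.percentile(P[m,2],85))*1000)) for k in np.arange(0,.048,.006) if (m:=(abs(u-h-k)<.003)&(abs(w)<.022)).sum()>2])
E
```

```text
top mat z 0.003
centre 0.566 0.06949999999999999 size (82.99998474121094, 77.99998474121094) -0.0 top z 0.07063227597389421
back [(0, 64), (6, 65), (12, 62), (18, 59), (24, 60), (30, 60), (36, 6), (42, 5)]
front [(0, 74), (6, 67), (12, 64), (18, 63), (24, 63), (30, 62), (36, 63), (42, 5)]
left [(0, 66), (6, 66), (12, 67), (18, 67), (24, 70), (30, 71), (36, 6), (42, 5)]
right [(0, 76), (6, 67), (12, 66), (18, 63), (24, 64), (30, 65), (36, 66), (42, 5)]
scene mat z 0.0021Traceback (most recent call last):
  File "<stdin>", line 10, in <module>
ValueError: max() iterable argument is empty
```

```bash
python3 - <<'E'
from h import *
f,cx,cy,V=K("top"); Vi=np.linalg.inv(V)
def ray(u,v,z):
    r=Vi[:3,:3]@[(u-cx)/f,-(v-cy)/f,-1]; o=Vi[:3,3]; return o+r*(z-o[2])/r[2]
C=cloud("top",np.load("top.npy"))
q=np.array([(382,195),(577,204),(568,348),(372,337)])/3.3+150-.35
Z=.073
W=np.array([ray(u,v,Z) for u,v in q]); print(np.round(W,4)); c=W.mean(0)
print("centre",c,"sides",[round(np.linalg.norm(W[i]-W[i-1])*1000) for i in range(4)])
ey=W[0]+W[3]-W[1]-W[2]; yaw=np.arctan2(-ey[0],ey[1]); 
ex=W[0]+W[1]-W[2]-W[3]; print("yaw",yaw,np.arctan2(ex[1],ex[0]))
yaw=(yaw+np.arctan2(ex[1],ex[0]))/2
R=np.array([[np.cos(yaw),-np.sin(yaw)],[np.sin(yaw),np.cos(yaw)]])
out=[]
for n,(a,b,e,d),s in(("top",(200,190,200,100),4),("scene",(280,210,120,80),5)):
    im=cv2.imread(f"pics/{n}.png"); x0,y0,w,h=a,b,e,d
    if n=="top": x0,y0,w,h=240,185,110,95
    im=cv2.resize(im[y0:y0+h,x0:x0+w],None,fx=s,fy=s,interpolation=2)
    for hx,hy,z in((.055,.075,Z),(.05,.07,.004)):
        pts=[]
        for sx,sy in((1,1),(1,-1),(-1,-1),(-1,1)):
            u,v=proj(n,np.r_[c[:2]+R@[sx*hx,sy*hy],z]); pts.append(((u-x0+.5)*s,(v-y0+.5)*s))
        cv2.polylines(im,[np.int32(pts)],True,(0,0,255),1)
    out.append(im)
h=max(i.shape[0] for i in out); w=max(i.shape[1] for i in out)
cv2.imwrite("pics/ov.png",np.vstack([cv2.copyMakeBorder(i,0,0,0,w-i.shape[1],0) for i in out])[:,:800])
print(out[0].shape,out[1].shape)
E
```

```text
[[ 0.6197  0.1361  0.073 ]
 [ 0.6139 -0.013   0.073 ]
 [ 0.5039 -0.007   0.073 ]
 [ 0.5109  0.1416  0.073 ]]
centre [0.5621125  0.06441617 0.073     ] sides [109, 149, 110, 149]
yaw -0.04275154345405547 -0.05272058602272551
(380, 440, 3) (400, 600, 3)
```

```bash
python3 -c "
import cv2;i=cv2.imread('pics/ov.png');print(i.shape);cv2.imwrite('pics/ov2.png',cv2.resize(i,None,fx=min(1,600/i.shape[0]),fy=min(1,600/i.shape[0])))"
```

```text
(780, 600, 3)
```

View pics/ov2.png

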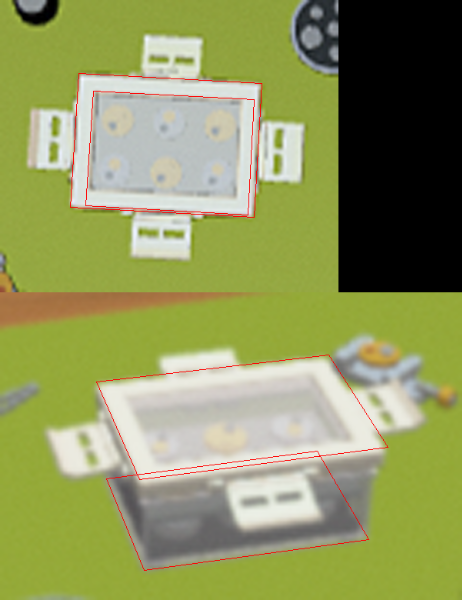

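The fitted outline matches the lid in both views: sides 110 × 149 mm, top at 0.073 (mat 0.003), and all clips near level. I'll start with the right clip and check it.

```bash
cat >> h.py <<'E'
from scipy.spatial.transform import Rotation as Ro
DIR=dict(back=(1,0,.0585),front=(-1,0,.0585),left=(0,1,.0785),right=(0,-1,.0785))
HALF=.0105
def press(name,c,yaw,zt=.033,send=.003,N=8):
    cs,sn=np.cos(yaw),np.sin(yaw); dx,dy,h=DIR[name]
    d=np.array([cs*dx-sn*dy,sn*dx+cs*dy])
    P=lambda s,z: np.r_[np.array(c)+d*(h+HALF+s),z]
    best=None
    for sg in(1,-1):
        x=np.r_[sg*d,0]; z=np.array([0,0,-1.]); q=Ro.from_matrix(np.c_[x,np.cross(z,x),z]).as_quat()[[3,0,1,2]]
        j=env.inverse_kinematics(P(.016,.12),q)
        if j is not None:
            k=abs(np.array(j)-env.read_joints()).max()
            if best is None or k<best[0]: best=(k,q)
    env.reach(P(.016,.12),best[1])
    env.hold(.1)
    print(name,"down",env.move_linear(P(.016,zt),speed=.08,contact_N=20),env.read_tool_pos().round(4) if hasattr(env.read_tool_pos(),'round') else env.read_tool_pos())
    env.hold(.1); F0=np.array(env.read_ft_force())[:2]@d
    hit=env.move_linear(P(send,zt),speed=.025,contact_N=N)
    p=np.array(env.read_tool_pos()); print(" in",hit,"s=%.4f"%((p[:2]-c)@d-h-HALF),"F %.1f %.1f"%(F0,np.array(env.read_ft_force())[:2]@d))
    env.move_linear(np.r_[p[:2]+d*.022,p[2]],speed=.08); env.move_linear(np.r_[p[:2]+d*.022,.12],speed=.15)
    print(" t",env.read_t())
E
python3 - <<'E'
from h import *
env.grasp(20); print(env.read_gripper_width())
press("right",(.5621,.0644),-.047)
im,d=env.camera("top"); cv2.imwrite("pics/t2.png",cv2.resize(im[170:295,225:385,::-1],None,fx=4,fy=4,interpolation=2))
im,d=env.camera("scene"); cv2.imwrite("pics/s2.png",cv2.resize(im[200:300,270:420,::-1],None,fx=5,fy=5,interpolation=2))
E
```

```text
0.0002914712195030833
right down False [ 0.5573 -0.0405  0.0333]
 in True s=0.0048 F 0.5 2.9
 t 8.0
```

View pics/s2.png

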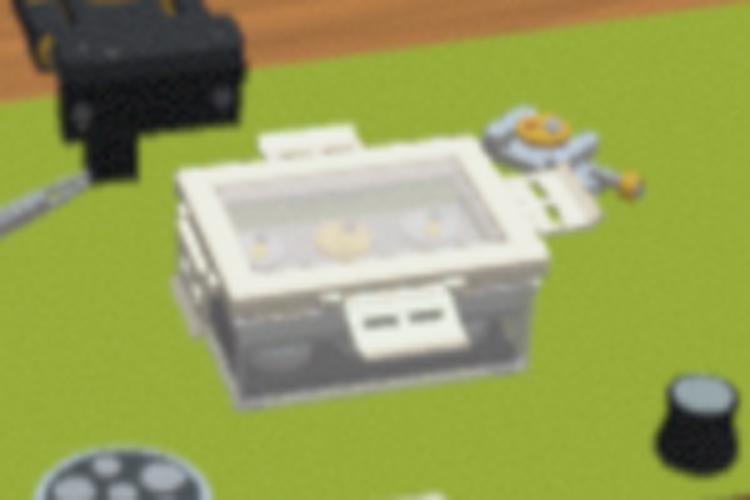

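The right clip now hangs flat at crop (190,270). The other three are still out: back (410,325), left (560,200) and front (310,140). I'll do those next.

```bash
python3 - <<'E'
from h import *
for n in("front","left","back"): press(n,(.5621,.0644),-.047)
p=env.read_tool_pos(); env.move_linear([p[0],p[1],.25]); env.reach([.45,-.3,.25],env.read_ee_rot())
print(env.read_t())
im,d=env.camera("top"); a=cv2.resize(im[185:290,240:350,::-1],None,fx=3.6,fy=3.6,interpolation=2)
im,d=env.camera("scene"); b=cv2.resize(im[215:292,290:400,::-1],None,fx=3.6,fy=3.6,interpolation=2)
b=cv2.copyMakeBorder(b,0,a.shape[0]-b.shape[0],0,0,0); cv2.imwrite("pics/end.png",np.hstack([a,b]))
E
```

```text
front down False [0.4768 0.0685 0.0332]
 in False s=0.0055 F 1.0 6.2
 t 12.6333
left down False [0.5672 0.1693 0.0333]
 in True s=0.0057 F 0.6 2.5
 t 17.25
back down False [0.6472 0.0604 0.0334]
 in False s=0.0049 F -0.4 5.0
 t 21.775
24.325
```

View pics/end.png

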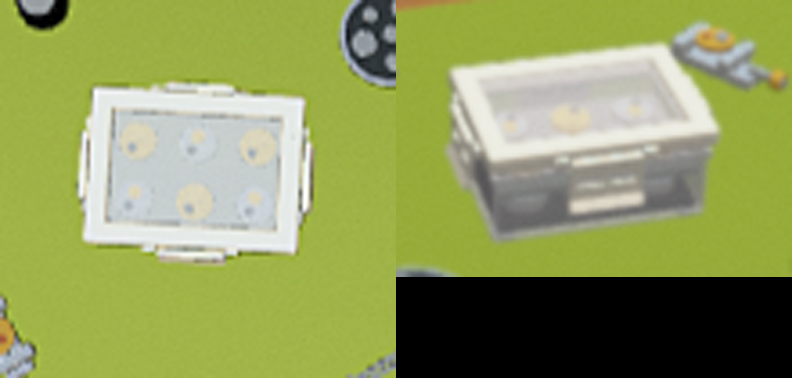

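All four clips look shut. One numeric check of where the front and back lips should project before handing in.

```bash
python3 - <<'E'
from h import *
yaw=-.047; c=np.array([.5621,.0644])
for n,(dx,dy,h) in DIR.items():
    d=np.array([np.cos(yaw)*dx-np.sin(yaw)*dy,np.sin(yaw)*dx+np.cos(yaw)*dy])
    for th in(0,.1,.4):
        a=th+.18; s=.0335*np.sin(a); z=.063-.0335*np.cos(a)
        u,v=proj("top",np.r_[c+d*(h+s),z]); print(n,th,"end.png px",round((u+.5-240)*3.6),round((v+.5-185)*3.6))
E
```

```text
back 0 end.png px 203 87
back 0.1 end.png px 203 83
back 0.4 end.png px 204 69
front 0 end.png px 192 265
front 0.1 end.png px 192 269
front 0.4 end.png px 191 281
left 0 end.png px 81 169
left 0.1 end.png px 77 169
left 0.4 end.png px 63 167
right 0 end.png px 314 182
right 0.1 end.png px 319 182
right 0.4 end.png px 332 182
```

The lips seen are at back 84, front 262, left 79 and right 312. All are within about 3 px of the shut position, with the box about 1 mm off its start.

```bash
python3 -c "
from h import *
print(env.close_job())"
```

```text
the job is handed in; nothing more can be done
None
```

I pressed all four clips shut, with the box about 1 mm from where it started and the arm clear of everything, and handed the job in after about 24 s; the hand-in call returned no verdict.

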